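# Drag the trapped scoop out of the slotted fish cave with a hooked pick

## Robot

A 6-joint arm with a two-finger parallel gripper is mounted at the origin on the work surface. World frame = base frame: x ahead of the robot, y to its left, z up, the work surface at z = 0. Lengths are in m, angles in rad, forces in N, time in s.
With the tool pointing down it reaches from about 0.35 to 0.925 m from the base axis. Payload 6.4 kg.
Tool frame: the origin (TCP) lies midway between the tips of the shut fingers; the grasp point (between the pads) lies 19 mm behind it (ctrl.tcp_to_grasp is the distance from the TCP to the grasp point, in m); z points along the fingers, y is the direction in which the jaws open and shut (so a half turn about z gives the same grasp; the last joint's range is limited). The gripper opens to 85 mm and grips with 20 to 120 N. Pads are 22 mm wide; open, the fingers measure 114 mm over their backs; the gripper's body (76 mm by 85 mm) begins 54 mm behind the grasp point. The pads swing forward as they close: fully open they stand 13 mm farther back than shut.
Start: joints at [1.014, 0.245, 1.558, -0, 1.339, -0.174], TCP at [0.243, 0.603, 0.231] pointing down, gripper open.
Joint ranges: [-3.13, 3.13], [-1.02, 2.26], [0.13, 2.54], [-0.95, 4.09], [0.21, 2.88], [-2.74, 2.74]. Speed limits (rad/s): [2.57, 2.57, 3.14, 3.14, 3.14, 3.14].

## Interface

Orientations are given as a unit quaternion [w, x, y, z].
In Python, from cell import ctrl, viewer gives the robot as it stands. The module is installed in compiled form; this text tells all that it offers.
- The arm moves only by the tool move_arm, never from a script. Its argument "series" is a list of rows, each a list of 2 entries, a list of its own where there are three numbers: the shift along the world's x, y, z in cm, then the turn, a rotation vector about the world's x, y, z in rad. A call has 1 to 8 rows; each row is the pose to reach, as a shift and turn from the pose commanded when the call began; what a row does not reach only later rows make up. A row lasts 1/12 s, in which the tool goes at most 41.7 mm and 7.16 degrees, less where a joint would pass 70% of its speed; a pose out of reach is approached as far as the arm can. A call with a gripper value outside its range is refused whole. "claw" is the gripper's target within -1 to 1 (fully open at 1, half-way at 0, shut at -1), set as the call begins (left out, the last holds). The fingers move at their own pace and stop on an object; "force" is the grip in N (left out, the last holds). Time passes only in rows, so rows that repeat a pose let the fingers close. It gives the time, the measured TCP pose, the force and the opening at its end, in the units of the state.
- ctrl.read_state(): the state, without advancing time (a new reading comes with each control period).
- viewer.read_camera(name): name is "side" or "top" or "wrist"; returns the picture (384x512x3 uint8, red, green, blue); there is no depth.
- viewer.camera_info(name): a dict with "camera_matrix" (3x3 intrinsics, pixels), "xyz" and "orientation" of the camera in the world; the wrist camera has in their place "tool_from_camera" (4x4, takes a point from camera to tool coordinates, whose origin is the TCP and whose axes are the flange's). Camera axes: x right, y up, looking along -z (the intrinsics and any distortion apply to the point x, -y, -z); pixel columns grow to the right and rows downward; lengths in m; the calibration is good to about 2 mm. A picture is of the moment at which its call begins: read the wrist's pose just before it. camera_info takes no time and is no camera call.
- ctrl.finish_job(): hands the job in, once; it reports no verdict.
The state is a dict: "clock": time; "joint_positions": joint angles; "dq": joint speeds; "effort": joint torques, N m; "tcp_pos": TCP position; "tool_rot": TCP orientation; "force": force on the tool from outside, world axes, zero at the start; "moment": the same for the moment, N m; "grip_width": finger opening in m.
Only numpy, scipy, OpenCV 4.12 (cv2) and the standard library are available. Lean on these libraries where they do the work, as an engineer would, in place of code of your own. Each camera call takes 0.05 s, during which the arm holds its last target.

## Task

The small white measuring scoop has slid inside one of the two brown ceramic caves. Take the pick with the hooked end by its wooden grip, reach the hook down through the slot in that cave's roof and drag the scoop completely out through the open mouth, without touching the scoop with the fingers and leaving it bowl-up on the ledge. Then lift the hook away from the scoop and stand the pick upright on its foot on the open ledge, clear of the scoop and of the cave.

Things in the scene. Friction and masses are not known exactly. Their poses are not given: they have to be found in the camera images.
- cave: Brown ceramic cave holding the scoop (its twin is empty): fixed floorless tunnel 130 mm long (x), 56 wide (y), 46 high. Origin: centre of its underside, on the ledge (z=0), where the scoop slides. Open mouth at x=-65 mm; the +x end is closed by an 8 mm wall. Inside 42 mm wide, rounded in under the roof. Slot 18 mm wide (y=-9 to +9) along the roof's crown, over the whole length.
- scoop_mid (a point): White plastic scoop, 30 g, bowl-up on the ledge in the cave, seen through the slot. Point: middle of the round bowl, half-way up (13 mm). Bowl 32 mm outside (wider than the slot), 28 inside, 26 high, floor 3 thick, open on top. Flat handle runs 39 mm from the rim along this frame's -x, towards the mouth. The scoop with a 54 mm bowl is another.
- pick_grip (a point): Hooked pick, 0.25 kg, standing free. Point: centre of its upright wooden grip, 42 mm above the foot's underside; x along the rod, z up. Grip 40 (x) by 24 (y) by 60 mm high, taken from above across the 24. Steel foot x -40 to +50, 44 wide, 12 thick. 5 mm rod runs level 22 mm above the point to x=150, then down 56 mm. Its twin has a straight rod.
- pick_tip (a point): Lower end of that pick's hook, same axes: 150 mm along +x and 34 mm below pick_grip, so 8 mm above the ledge when the pick stands on it. The downturned end is a 5 mm thick round steel rod.
Things that resemble listed ones, but are neither listed nor needed, are in the scene too. Leave any yellow look-alike of the part that bears pick_grip alone.

How it is judged:
On the way, in this order (a step that is already met when the one before it is completed fails the run):
1. the hook's tip is down inside the cave, below its roof (x of pick_tip in the frame of cave between -0.065 and 0.06 m and y of pick_tip in the frame of cave between -0.021 and 0.021 m and height (world z) of pick_tip below 0.03 m), for 0.1 s.
2. the scoop's bowl is outside the mouth (x of scoop_mid in the frame of cave below -0.081 m), for 0.1 s.
At the end, for the whole second after the job is handed in: The scoop stands bowl-up (within 10 degrees) on the ledge, bowl centre at least 16 mm beyond the cave's mouth. The pick stands on its foot on the ledge (within 10 degrees and 5 mm in height), touching neither scoop nor cave, hook tip over 22 mm from the bowl's centre and not in the cave (x of scoop_mid in the frame of cave below -0.081 m and height (world z) of scoop_mid below 0.018 m and angle between each of scoop_mid, pick_grip's own z axis and vertical below 0.17 rad and height (world z) of pick_grip between 0.037 and 0.047 m and horizontal distance between pick_tip and scoop_mid above 0.022 m and (x of pick_tip in the frame of cave below -0.07 m or x of pick_tip in the frame of cave above 0.07 m or y of pick_tip in the frame of cave below -0.032 m or y of pick_tip in the frame of cave above 0.032 m) and contact force between pick and scoop below 0.05 N and contact force between pick and cave below 0.05 N).
It fails at once if the fingers touch the scoop (contact force between the fingers and scoop above 0.3 N).
It also fails if it takes over 51 s, if anything falls off the work surface, if the arm or the gripper's body presses on something with over 40 N, if the wrist force passes 120 N, or if a joint passes its speed limit or range.

## Working session

There is one attempt and no reset: what is moved stays moved. The work goes in short steps, Python scripts to look and compute and a tool call to move; the robot and the scene stay as the last step left them, time stands still between calls to the robot, and variables do not carry over. Pictures are saved under pics/ and viewed, and the job is handed in when it is done.

Besides the shell and the picture viewer there is one more tool, called after "Emit:" as a command line: name --argument value ..., lists and objects as JSON in quotes. move_arm: Moves the arm, as the interface text tells. Its arguments: {"type":"object","properties":{"series":{"type":"array"},"claw":{"type":"number"},"force":{"type":"number"}},"required":["series"]}

```bash
mkdir -p pics; cat > h.py <<'E'
import numpy as np,cv2
from cell import ctrl,viewer
from scipy.spatial.transform import Rotation as R
def q2R(q): return R.from_quat([q[1],q[2],q[3],q[0]]).as_matrix()
def cam(name,st=None):
    i=viewer.camera_info(name);K=np.array(i["camera_matrix"])
    if "xyz" in i: return K,np.array(i["xyz"]),(q2R(i["orientation"]) if np.size(i["orientation"])==4 else np.array(i["orientation"])),i
    T=np.array(i["tool_from_camera"]);Rt=q2R(st["tool_rot"])
    return K,Rt@T[:3,3]+np.array(st["tcp_pos"]),Rt@T[:3,:3],i
def ray(c,u,v):
    K,p,Rm,i=c
    d=np.array(i.get("distortion",np.zeros(5)),float) if not isinstance(i.get("distortion"),dict) else np.zeros(5)
    n=cv2.undistortPoints(np.array([[[u,v]]],float),K,d)[0,0]
    return p,Rm@np.array([n[0],-n[1],-1])
def onz(c,u,v,z):
    p,d=ray(c,u,v);return p+d*(z-p[2])/d[2]
def proj(c,X):
    K,p,Rm,i=c
    x=Rm.T@(np.array(X)-p);y=K@np.array([x[0]/-x[2],-x[1]/-x[2],1]);return y[:2]
def snap(name,fn):
    im=viewer.read_camera(name);cv2.imwrite("pics/"+fn,im[:,:,::-1]);return im
E
python3 - <<'E'
from h import *
print(ctrl.read_state())
for n in("side","top","wrist"):
    print(n,viewer.camera_info(n)); snap(n,n+"0.png")
E
```

```text
{'clock': 0.0, 'joint_positions': array([ 1.01387738e+00,  2.45794358e-01,  1.55903808e+00, -1.78715958e-05,
        1.33868130e+00, -1.74108568e-01]), 'dq': array([ 2.28641166e-05, -9.39888185e-04,  5.07839533e-04, -1.63661261e-03,
       -6.40900762e-04,  1.77920939e-03]), 'effort': array([-6.58985118e-05, -4.29510605e+01, -3.26130116e+01, -1.60644454e-04,
        5.40299530e-03,  1.40503954e-05]), 'tcp_pos': array([0.24249534, 0.60246503, 0.23017999]), 'tool_rot': array([-3.35206157e-04,  1.90236494e-01,  9.81737823e-01, -9.00197128e-04]), 'force': array([-1.2226983 ,  0.44741373, -0.39794618]), 'moment': array([0.03538606, 0.00517693, 0.02412666]), 'grip_width': 0.08566022614476751}
side {'camera_matrix': array([[370.34515839,   0.        , 256.04135666],
       [  0.        , 370.34515839, 197.31043141],
       [  0.        ,   0.        ,   1.        ]]), 'xyz': array([ 0.15829365, -0.3588203 ,  0.76105062]), 'orientation': array([ 0.89731777,  0.31972145, -0.1072048 , -0.28479141])}
top {'camera_matrix': array([[397.14796544,   0.        , 256.98567553],
       [  0.        , 397.14796544, 189.88487025],
       [  0.        ,   0.        ,   1.        ]]), 'xyz': array([0.39836848, 0.12086825, 1.25913951]), 'orientation': array([-0.69742602, -0.03126818,  0.02862766,  0.71540178])}
wrist {'camera_matrix': array([[327.21855408,   0.        , 255.92462879],
       [  0.        , 327.21855408, 193.65297829],
       [  0.        ,   0.        ,   1.        ]]), 'tool_from_camera': array([[ 3.21297498e-04,  9.51154462e-01,  3.08715219e-01,
         7.87290727e-02],
       [ 9.99998094e-01,  2.88966140e-04, -1.93106229e-03,
        -6.24212056e-04],
       [-1.92594676e-03,  3.08715251e-01, -9.51152556e-01,
        -1.42785975e-01],
       [ 0.00000000e+00,  0.00000000e+00,  0.00000000e+00,
         1.00000000e+00]])}
```

View pics/side0.png

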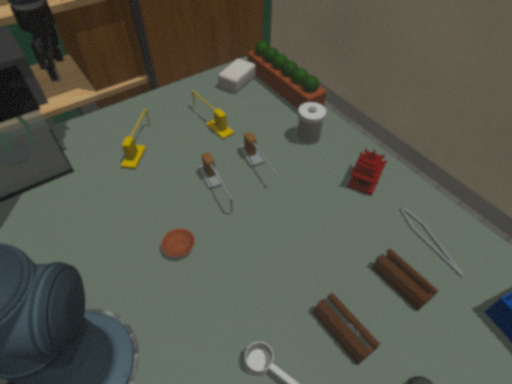

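View pics/top0.png

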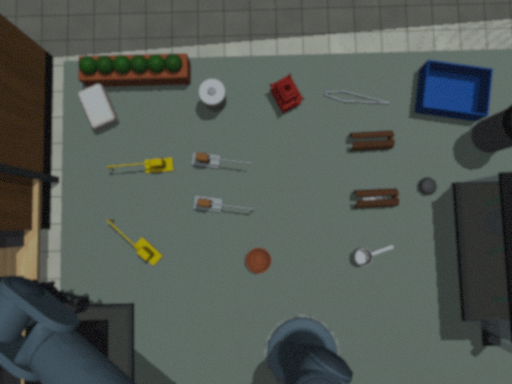

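View pics/wrist0.png

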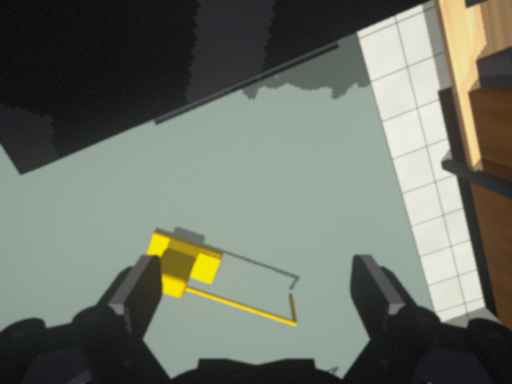

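The top view has two wooden picks, at (206,160) and (208,204). It also has two caves, at (372,141) and (376,198), two yellow look-alikes, and the large scoop at (362,257). I'll take close crops to tell them apart.

```bash
python3 - <<'E'
import cv2,numpy as np
t=cv2.imread("pics/top0.png");s=cv2.imread("pics/side0.png")
r=lambda im,a,b,c,d,w,h:cv2.resize(im[a:b,c:d],(w,h),interpolation=cv2.INTER_CUBIC)
A=r(t,145,220,185,260,400,300*4//3//1);
o=np.hstack([r(t,145,220,185,260,400,300),r(t,120,220,340,410,400,300)])
p=np.hstack([r(s,125,215,190,280,400,300),r(s,240,370,305,445,400,300)])
cv2.imwrite("pics/crop0.png",np.vstack([o,p]))
E
```

```text
(no output)
```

View pics/crop0.png

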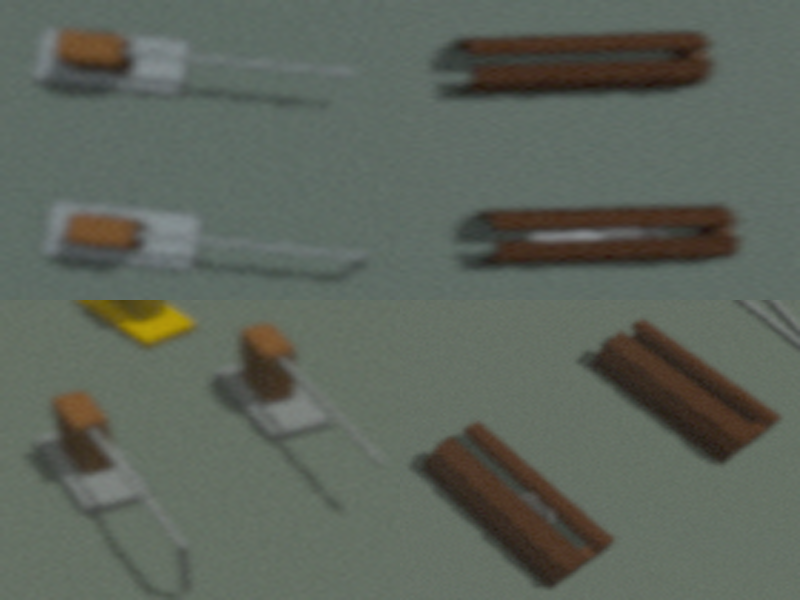

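```bash
cat > m.py <<'E'
from h import *
def comp(im,cond,box):
    m=np.zeros(im.shape[:2],np.uint8);c0,c1,r0,r1=box
    m[r0:r1,c0:c1]=cond[r0:r1,c0:c1]*255;return m
im=cv2.imread("pics/top0.png");h=cv2.cvtColor(im,cv2.COLOR_BGR2HSV);H,S,V=[h[...,i].astype(int) for i in range(3)]
c=cam("top")
def rep(name,m,z):
    p=np.argwhere(m>0)[:,::-1]; 
    X=np.array([onz(c,u,v,z)[:2] for u,v in p],np.float32)
    r=cv2.minAreaRect(X);print(name,len(p),"cen px",p.mean(0).round(1),"rect",np.round(r[0],4),np.round(r[1],4),round(r[2],2),"mean",X.mean(0).round(4), "min",X.min(0).round(3),"max",X.max(0).round(3))
    l=cv2.fitLine(X,cv2.DIST_L2,0,.01,.01).ravel();print("   line",l.round(4))
warm=(S>110)&((H<18))
rep("cave",comp(im,warm&(V>30),(345,410,180,215)),.046)
rep("grip",comp(im,warm&(V>110),(190,226,192,216)),.072)
gray=(S<40)&(V>120)
rep("foot",comp(im,gray,(190,223,192,216)),.012)
rep("scoop",comp(im,gray&(V>120),(355,397,190,206)),.026)
cv2.imwrite("pics/c1.png",cv2.resize(im[185:215,345:410],(780,360),interpolation=cv2.INTER_NEAREST))
cv2.imwrite("pics/c2.png",cv2.resize(im[190:220,190:260],(770,330),interpolation=cv2.INTER_NEAREST))
E
python3 m.py
```

```text
cave 393 cen px [377.7 197.9] rect [ 0.4676 -0.2408] [0.0473 0.1236] 1.03 mean [ 0.4675 -0.244 ] min [ 0.443 -0.303] max [ 0.491 -0.179]
   line [ 0.0219 -0.9998  0.4675 -0.244 ]
grip 38 cen px [203.2 201.9] rect [0.467  0.2865] [0.0241 0.012 ] 88.54 mean [0.4674 0.2859] min [0.461 0.275] max [0.473 0.299]
   line [0.1906 0.9817 0.4674 0.2859]
foot 141 cen px [211.2 201.7] rect [0.4703 0.2808] [0.0861 0.0362] 85.53 mean [0.4707 0.2691] min [0.45  0.238] max [0.49  0.323]
   line [0.2037 0.979  0.4707 0.2691]
scoop 13 cen px [370. 198.] rect [ 0.4682 -0.2259] [0.0061 0.025 ] 9.83 mean [ 0.4689 -0.2262] min [ 0.466 -0.239] max [ 0.472 -0.214]
   line [ 0.0519 -0.9987  0.4689 -0.2262]
```

```bash
python3 - <<'E'
import cv2,numpy as np
a=cv2.imread("pics/c1.png");b=cv2.resize(cv2.imread("pics/c2.png"),(780,230));cv2.imwrite("pics/c12.png",np.vstack([a,b]))
E
```

```text
(no output)
```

View pics/c12.png

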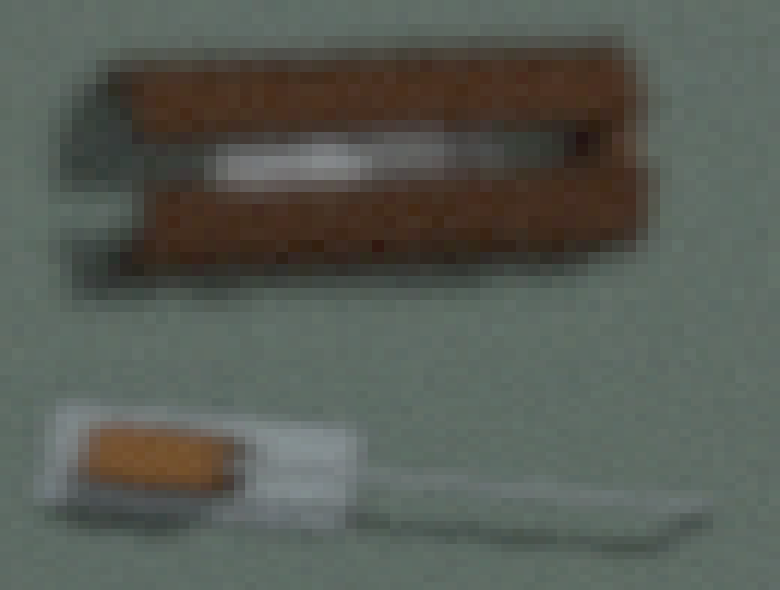

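Choices by description:

- **Pick:** the one at (208,204). In both the crop and the shadow its rod ends in a down-turned hook. The one at (206,160) is straight.
- **Cave:** the one at (376,198), with white visible through its slot. The one at (372,141) is empty.
- **Not to be touched:** the large scoop at (362,257), and the yellow hooks at (155,165) and (148,250).

The next step is to move above the pick for a wrist view.

Emit:
move_arm --series '[[[5,-8,-1],[0,0,-0.12]],[[10,-16,-2],[0,0,-0.24]],[[13,-20,-3],[0,0,-0.36]],[[15,-24,-3],[0,0,-0.48]],[[17,-28,-3],[0,0,-0.6]],[[19,-31,-3],[0,0,-0.72]],[[21,-34,-3],[0,0,-0.84]],[[22.5,-36,-3],[0,0,-0.96]]]' --claw 1

```text
clock: 0.82
tcp_pos: [0.4182, 0.319, 0.204]
tool_rot: [-0.0, 0.624, 0.781, -0.0]
force: [0.8, 0.2, -0.4]
grip_width: 0.0858
```

Emit:
move_arm --series '[[[0,0,0],[0,0,-0.12]],[[0,0,0],[0,0,-0.24]],[[0,0,0],[0,0,-0.31]],[[0,0,0],[0,0,-0.31]],[[0,0,0],[0,0,-0.31]],[[0,0,0],[0,0,-0.31]]]'

```text
clock: 1.32
tcp_pos: [0.4177, 0.321, 0.2043]
tool_rot: [-0.0, 0.735, 0.678, -0.0]
force: [-0.6, -0.8, 0.8]
grip_width: 0.0855
```

```bash
python3 - <<'E'
from h import *
st=ctrl.read_state();print(st["tcp_pos"],st["tool_rot"],st["dq"])
np.save("st1.npy",st,allow_pickle=True);snap("wrist","w1.png")
E
```

```text
[0.41772006 0.32096283 0.20428443] [-4.57884926e-05  7.34850472e-01  6.78229135e-01 -1.48393897e-04] [ 0.00262155  0.00072608 -0.00159006  0.00126638  0.00036438  0.00690708]
```

View pics/w1.png

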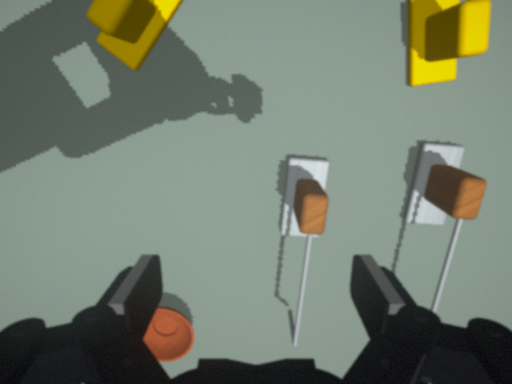

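The hooked pick is in the middle, with its grip top near (313,213), foot (308,197) and hook tip near (295,342). The straight pick is to the right at (460,195). Next I'll measure the pose.

```bash
python3 - <<'E'
from h import *
st=np.load("st1.npy",allow_pickle=True).item();c=cam("wrist",st)
im=cv2.imread("pics/w1.png");h=cv2.cvtColor(im,cv2.COLOR_BGR2HSV);H,S,V=[h[...,i].astype(int) for i in range(3)]
m=np.zeros((384,512),bool);m[140:245,270:340]=1
def rep(n,q,z):
    X=np.array([onz(c,u,v,z)[:2] for v,u in np.argwhere(q)],np.float32)
    r=cv2.minAreaRect(X);print(n,len(X),np.round(r[0],4),np.round(r[1],4),round(r[2],2),cv2.boxPoints(r).round(4).tolist())
g=m&(S>110)&(H<18)
print(np.unique(V[g]//10*10,return_counts=True))
rep("griptop",g&(V>165),.072)
f=m&(S<30)&(V>140);rep("foot",f|g&False,.012)
ed=im.copy();ed[f]=(0,0,255);ed[g&(V>165)]=(0,255,0)
cv2.imwrite("pics/w1c.png",cv2.resize(ed[130:360,250:360],(440,600*23//15//1)) [:600] if 0 else cv2.resize(ed[140:350,260:350],None,fx=2.8,fy=2.8,interpolation=cv2.INTER_NEAREST))
for uv,z in(((295,345),.008),((309,236),.064),((295,343),.064),((295,315),.064)):print(uv,onz(c,*uv,z).round(4))
E
```

```text
(array([ 90, 100, 110, 120, 130, 140, 150, 160, 170, 180, 190]), array([  8,  23,  29,  24,  40,  42,  71, 106, 245, 293,  48]))
griptop 627 [0.4684 0.2858] [0.0329 0.0178] 80.44 [[0.4569000005722046, 0.2711000144481659], [0.47440001368522644, 0.26809999346733093], [0.4799000024795532, 0.30059999227523804], [0.46230000257492065, 0.3034999966621399]]
foot 4327 [0.4697 0.2859] [0.1186 0.0781] 86.19 [[0.426800012588501, 0.22930000722408295], [0.5047000050544739, 0.22419999539852142], [0.5126000046730042, 0.3425000011920929], [0.43470001220703125, 0.3476000130176544]]
(295, 345) [0.4493 0.0832 0.008 ]
(309, 236) [0.4639 0.262  0.064 ]
(295, 343) [0.4453 0.138  0.064 ]
(295, 315) [0.4468 0.1736 0.064 ]
```

View pics/w1c.png

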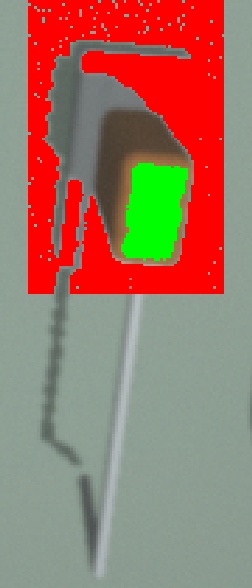

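Pick: grip at (0.468, 0.286), heading about -98.9° by the rod corner, rod line and foot edge together. The rod length comes out at 149.6 mm, as expected. Now a look at the cave from above.

Emit:
move_arm --series '[[[1,-4,0],[0,0,0]],[[2,-8,0],[0,0,0]],[[3,-12,0],[0,0,0]],[[4,-16,0],[0,0,0]],[[5,-20,0],[0,0,0]],[[5,-24,0],[0,0,0]],[[5,-28,0],[0,0,0]],[[5,-32,0],[0,0,0]]]'

```text
clock: 2.03
tcp_pos: [0.4677, -0.0007, 0.2046]
tool_rot: [0.0, 0.735, 0.678, 0.0]
force: [-0.3, -1.2, 0.4]
grip_width: 0.0852
```

Emit:
move_arm --series '[[[0,-4,0],[0,0,0.1]],[[0,-8,0],[0,0,0.1]],[[0,-12,0],[0,0,0.1]],[[0,-16,0],[0,0,0.1]],[[0,-19,0],[0,0,0.1]],[[0,-19,0],[0,0,0.1]],[[0,-19,0],[0,0,0.1]],[[0,-19,0],[0,0,0.1]]]'

```text
clock: 2.7
tcp_pos: [0.4678, -0.1886, 0.2042]
tool_rot: [-0.0, 0.7, 0.714, 0.0]
force: [-0.1, 0.4, 0.1]
grip_width: 0.0852
```

```bash
python3 - <<'E'
from h import *
st=ctrl.read_state();print(st["tcp_pos"],st["tool_rot"],abs(st["dq"]).max())
np.save("st2.npy",st,allow_pickle=True);snap("wrist","w2.png")
E
```

```text
[ 0.46781482 -0.18860312  0.20419867] [-3.57445726e-04  7.00479253e-01  7.13672672e-01  7.19082316e-05] 0.02075203775829424
```

View pics/w2.png

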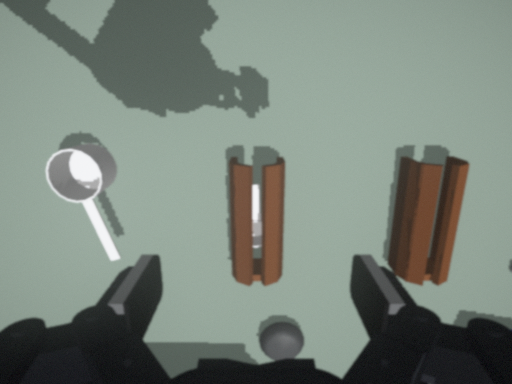

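```bash
python3 - <<'E'
import cv2
im=cv2.imread("pics/w2.png");cv2.imwrite("pics/w2c.png",cv2.resize(im[145:295,215:305],None,fx=4,fy=4,interpolation=cv2.INTER_NEAREST))
E
```

```text
(no output)
```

View pics/w2c.png

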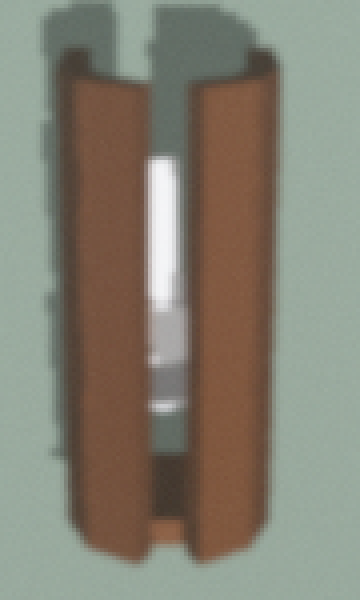

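```bash
python3 - <<'E'
from h import *
st=np.load("st2.npy",allow_pickle=True).item();c=cam("wrist",st)
f=lambda a,b,z,n:print(n,onz(c,215+a/4-.4,145+b/4-.4,z)[:2].round(4))
f(151,90,.046,"slotL mouth");f(188,86,.046,"slotR mouth")
f(152,545,.046,"slotL end");f(188,550,.046,"slotR end")
f(168,545,.046,"wall end")
f(155,157,.025,"handle tip L");f(176,157,.025,"handle tip R");f(163,310,.026,"near rim-ish");f(165,411,.026,"far rim outer");
f(165,403,.026,"far rim inner")
f(178,285,.026,"handle R low")
t=cam("top")
im=cv2.imread("pics/top0.png")
E
```

```text
slotL mouth [ 0.4647 -0.181 ]
slotR mouth [ 0.4733 -0.1798]
slotL end [ 0.4668 -0.304 ]
slotR end [ 0.4764 -0.3054]
wall end [ 0.4711 -0.304 ]
handle tip L [ 0.4658 -0.2034]
handle tip R [ 0.4712 -0.2033]
near rim-ish [ 0.4686 -0.2453]
far rim outer [ 0.4697 -0.275 ]
far rim inner [ 0.4697 -0.2726]
handle R low [ 0.4725 -0.2381]
```

```bash
python3 - <<'E'
import cv2,numpy as np
im=cv2.imread("pics/w2.png");
a=cv2.resize(im[150:290,225:290],None,fx=4.2,fy=4.2,interpolation=cv2.INTER_CUBIC)
b=cv2.resize(im[150:190,225:290],None,fx=8,fy=8,interpolation=cv2.INTER_CUBIC)
b=cv2.resize(im[250:290,225:290],None,fx=8,fy=8,interpolation=cv2.INTER_CUBIC) if 0 else np.vstack([b[:290],cv2.resize(im[255:290,225:290],None,fx=8,fy=8,interpolation=cv2.INTER_CUBIC)])
o=np.zeros((590,800,3),np.uint8);o[:a.shape[0],:a.shape[1]]=a[:590];o[:min(590,b.shape[0]),275:275+b.shape[1]]=b[:590]
cv2.imwrite("pics/w2d.png",cv2.convertScaleAbs(o,alpha=1.6))
for r in(175,200,260): print(r,[tuple(int(x) for x in im[r,u]) for u in range(228,290,1)][0:0],im[r,228:288,2].tolist())
E
```

```text
175 [] [100, 90, 84, 85, 85, 95, 107, 117, 119, 119, 117, 117, 117, 116, 120, 117, 119, 116, 119, 118, 112, 112, 107, 105, 104, 103, 100, 100, 97, 101, 97, 100, 97, 97, 93, 90, 94, 106, 118, 128, 129, 128, 130, 127, 129, 131, 129, 130, 131, 128, 127, 119, 114, 107, 102, 104, 117, 137, 148, 153]
200 [] [109, 94, 88, 85, 83, 89, 101, 111, 116, 116, 118, 118, 117, 118, 115, 118, 117, 120, 117, 116, 115, 112, 112, 140, 194, 230, 242, 244, 243, 238, 217, 167, 122, 100, 93, 90, 95, 107, 122, 128, 130, 130, 129, 130, 130, 128, 129, 131, 129, 126, 126, 119, 112, 105, 105, 112, 133, 147, 153, 156]
260 [] [148, 144, 131, 112, 91, 80, 85, 95, 105, 110, 115, 116, 117, 115, 117, 116, 116, 115, 115, 118, 114, 110, 107, 101, 94, 82, 73, 69, 68, 69, 68, 69, 73, 79, 86, 89, 99, 112, 124, 129, 127, 128, 131, 128, 129, 127, 128, 127, 125, 121, 114, 107, 102, 108, 125, 142, 152, 151, 153, 154]
```

View pics/w2d.png

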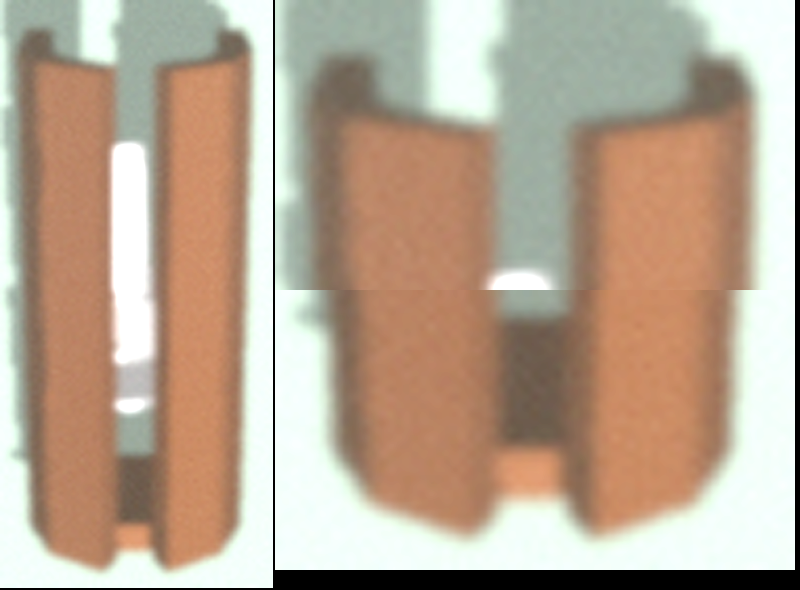

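```bash
python3 - <<'E'
from h import *
st=np.load("st2.npy",allow_pickle=True).item();c=cam("wrist",st)
im=cv2.imread("pics/w2.png").astype(int)
d=im[...,2]-im[...,0]  # brown: R-B
for r in(172,178,190,215,235,255): 
    print(r,d[r,226:290].tolist())
    x=d[r]>25; u=np.where(x[226:290])[0]+226; br=np.where(np.diff(u)>1)[0]
    e=[u[0],*[v for b in br for v in (u[b],u[b+1])],u[-1]]; print(e,[onz(c,v,r,.046)[:2].round(4).tolist() for v in e])
print(d[145:175,232].tolist(),d[150:175,245].tolist(),d[270:295,245].tolist(),d[270:295,258].tolist())
for v in(157,166): print(v,onz(c,258,v,0)[1],onz(c,258,v,.046)[1])
for v in(276,286): print(v,onz(c,258,v,0)[1],onz(c,258,v,.046)[1],onz(c,258,v,.03)[1])
E
```

```text
172 [-4, -2, 3, 14, 20, 24, 26, 36, 44, 51, 53, 53, 51, 53, 52, 52, 52, 53, 53, 53, 51, 52, 51, 46, 43, 38, 22, 8, 1, -3, -4, -3, -3, -2, 2, 9, 21, 31, 34, 45, 54, 60, 61, 61, 62, 63, 64, 62, 62, 60, 62, 61, 60, 55, 49, 44, 42, 38, 23, 6, -2, -4, -5, -4]
[np.int64(232), np.int64(251), np.int64(263), np.int64(283)] [[0.4455, -0.1861], [0.4634, -0.1857], [0.4748, -0.1855], [0.4937, -0.1852]]
178 [-4, -3, 0, 8, 18, 25, 28, 33, 41, 48, 51, 50, 52, 54, 52, 52, 53, 53, 53, 52, 53, 51, 50, 47, 45, 37, 21, 7, 2, -2, -1, -3, -2, -1, 0, 10, 22, 30, 37, 43, 53, 62, 62, 63, 61, 64, 61, 61, 62, 63, 59, 62, 58, 56, 51, 45, 43, 36, 24, 9, 0, -4, -4, -5]
[np.int64(232), np.int64(251), np.int64(263), np.int64(283)] [[0.4455, -0.1919], [0.4635, -0.1916], [0.475, -0.1914], [0.494, -0.191]]
190 [-3, -3, 1, 7, 16, 23, 25, 30, 35, 43, 52, 53, 53, 55, 53, 53, 53, 54, 54, 54, 56, 53, 52, 49, 43, 26, 10, 1, -2, -2, -3, -3, -3, 0, 1, 10, 20, 28, 36, 44, 58, 62, 63, 63, 62, 65, 62, 62, 64, 63, 62, 63, 60, 58, 52, 45, 39, 30, 15, 3, -2, -2, -3, -4]
[np.int64(233), np.int64(251), np.int64(263), np.int64(283)] [[
[... 1182 characters left out ...]
39], [0.4657, -0.2735], [0.476, -0.2733], [0.4956, -0.273]]
[-3, -5, -3, -4, -3, -3, -2, -4, -5, -5, -3, 2, 10, 12, 15, 16, 15, 15, 18, 23, 24, 26, 25, 26, 29, 26, 27, 26, 25, 27] [-5, -5, -4, -4, -5, -5, -4, -5, -5, -6, -5, -5, -4, -1, 4, 20, 35, 51, 53, 54, 53, 53, 53, 55, 54] [56, 55, 55, 54, 52, 55, 56, 55, 54, 55, 54, 54, 53, 48, 29, 11, 0, -5, -3, -4, -4, -5, -4, -6, -6] [18, 20, 21, 23, 39, 58, 67, 69, 67, 66, 50, 23, 5, -3, -5, -4, -4, -5, -6, -6, -4, -5, -4, -4, -5]
157 -0.1805286240254193 -0.1712212591452683
166 -0.19042436890240028 -0.1798053040669249
276 -0.32677497483733775 -0.29808237577713215 -0.30806241023285585
286 -0.34077952544115075 -0.3102305963492271 -0.3208563108159831
```

The cave's mouth is at y≈-0.180 and its closed end at -0.310, with the slot centre at x≈0.4707 near y=-0.26. Scoop bowl centre is at y≈-0.259, agreeing between the handle tip and the far rim. Now to grasp the pick.

Emit:
move_arm --series '[[[0,4,0],[0,0,0]],[[0,8,0],[0,0,0]],[[0,12,0],[0,0,0]],[[0,16,0],[0,0,-0.05]],[[0,20,0],[0,0,-0.1]],[[0,24,0],[0,0,-0.174]],[[0,28,0],[0,0,-0.174]],[[0,32,0],[0,0,-0.174]]]'

```text
clock: 3.42
tcp_pos: [0.4667, 0.1342, 0.2047]
tool_rot: [0.0, 0.759, 0.651, 0.0]
force: [0.9, -0.6, -0.1]
grip_width: 0.0855
```

Emit:
move_arm --series '[[[0,4,0],[0,0,0]],[[0,8,-2],[0,0,0]],[[0,12,-4],[0,0,0]],[[0,15.4,-6],[0,0,0]],[[0,15.4,-8],[0,0,0]],[[0,15.4,-8],[0,0,0]],[[0,15.4,-8],[0,0,0]]]'

```text
clock: 4.0
tcp_pos: [0.466, 0.2855, 0.1234]
tool_rot: [-0.0, 0.759, 0.651, -0.002]
force: [0.2, -0.2, 1.0]
grip_width: 0.0851
```

```bash
python3 - <<'E'
from h import *
st=ctrl.read_state();print(st["clock"],st["tcp_pos"],st["tool_rot"],abs(st["dq"]).max())
print(np.degrees(2*np.arctan2(st["tool_rot"][2],st["tool_rot"][1]))-180)
np.save("st3.npy",st,allow_pickle=True);snap("wrist","w3.png")
E
```

```text
4.0 [0.46600404 0.28553267 0.12341441] [-4.76814064e-04  7.59103178e-01  6.50968247e-01 -1.57420729e-03] 0.0400637317819218
-98.77058022845691
```

View pics/w3.png

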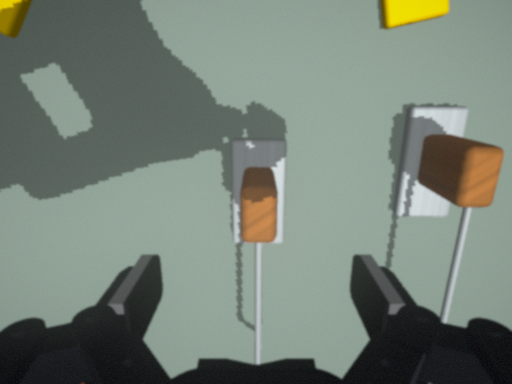

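The pick is aligned in the image: rod vertical at u≈258, foot centred at 259, about 2 mm off the jaw middle. Descending with that correction.

Emit:
move_arm --series '[[[0.2,0,-2],[0,0,0]],[[0.2,0,-4],[0,0,0]],[[0.2,0,-6],[0,0,0]],[[0.2,0,-7.5],[0,0,0]],[[0.2,0,-8.7],[0,0,0]],[[0.2,0,-9.6],[0,0,0]],[[0.2,0,-9.6],[0,0,0]],[[0.2,0,-9.6],[0,0,0]]]'

```text
clock: 4.72
tcp_pos: [0.4705, 0.2848, 0.0292]
tool_rot: [0.0, 0.76, 0.65, 0.0]
force: [-0.3, -0.1, 0.8]
grip_width: 0.0853
```

Emit:
move_arm --series '[[[0,0,0],[0,0,0]],[[0,0,0],[0,0,0]],[[0,0,0],[0,0,0]],[[0,0,0],[0,0,0]],[[0,0,0],[0,0,0]],[[0,0,0],[0,0,0]],[[0,0,0],[0,0,0]],[[0,0,0],[0,0,0]]]' --claw -1 --force 60

```text
clock: 5.38
tcp_pos: [0.4701, 0.2851, 0.0288]
tool_rot: [0.0, 0.76, 0.65, 0.0]
force: [-1.7, 1.1, 4.3]
grip_width: 0.0234
```

```bash
python3 - <<'E'
from h import *
st=ctrl.read_state();print(st)
snap("wrist","w4.png")
E
```

```text
{'clock': 5.3833, 'joint_positions': array([3.38817627e-01, 2.92401198e-01, 1.91762281e+00, 1.68101063e-04,
       9.31217892e-01, 4.94649421e-01]), 'dq': array([-8.31659916e-04,  2.22504905e-04, -2.10759715e-04,  1.49917782e-03,
       -5.48860802e-05,  6.88022607e-04]), 'effort': array([-6.04434852e-01, -3.56282401e+01, -2.44607502e+01, -1.31620467e-01,
       -3.25905439e-01, -2.40594754e-04]), 'tcp_pos': array([0.47007015, 0.28507979, 0.02881983]), 'tool_rot': array([2.86410448e-07, 7.60033196e-01, 6.49884224e-01, 1.87900408e-04]), 'force': array([-1.65298958,  1.10695087,  4.26829312]), 'moment': array([-0.00386018,  0.23107787, -0.00980812]), 'grip_width': 0.02341960191169489}
```

View pics/w4.png

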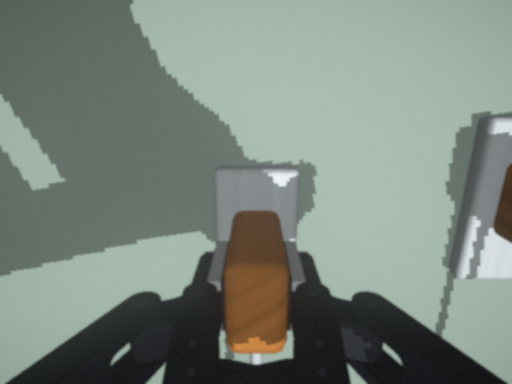

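Gripped: opening is 23.4 mm, and the grip is centred in the image at u≈256. Lifting now.

Emit:
move_arm --series '[[[0,0,2],[0,0,0]],[[0,0,4],[0,0,0]],[[0,0,6],[0,0,0]],[[0,0,8],[0,0,0]],[[0,-3,8],[0,0,0.03]],[[0,-6,8],[0,0,0.06]],[[0,-9,8],[0,0,0.1]],[[0,-12,8],[0,0,0.176]]]'

```text
clock: 6.1
tcp_pos: [0.4689, 0.1636, 0.1075]
tool_rot: [-0.0, 0.699, 0.715, -0.001]
force: [-0.5, -0.3, -2.5]
grip_width: 0.0229
```

Emit:
move_arm --series '[[[0,-3,0],[0,0,0]],[[0,-6,0],[0,0,0]],[[0,-9,0],[0,0,0]],[[-0.1,-12,0],[0,0,0]],[[-0.2,-15,0],[0,0,0]],[[-0.2,-18,0],[0,0,0]],[[-0.2,-21,0],[0,0,0]],[[-0.2,-23,0],[0,0,0]]]'

```text
clock: 6.77
tcp_pos: [0.4671, -0.0673, 0.1077]
tool_rot: [-0.0, 0.701, 0.714, -0.0]
force: [0.2, 0.7, -2.5]
grip_width: 0.0237
```

Emit:
move_arm --series '[[[0,-2,0],[0,0,0]],[[0,-3.5,0],[0,0,0]],[[0,-4.3,0],[0,0,0]],[[0,-4.3,0],[0,0,0]],[[0,-4.3,0],[0,0,0]],[[0,-4.3,0],[0,0,0]]]'

```text
clock: 7.27
tcp_pos: [0.4675, -0.1072, 0.108]
tool_rot: [-0.001, 0.7, 0.714, -0.0]
force: [-0.0, -0.0, -3.4]
grip_width: 0.0233
```

```bash
cat > chk.py <<'E'
import sys
from h import *
n=sys.argv[1]
st=ctrl.read_state();q=st["tool_rot"];p=st["tcp_pos"]
Rt=q2R(q);tip=p+Rt@np.array([-.15,0,.0208]);off=tip-p
hd=np.array([.021,-.9998]);a=tip[:2]-np.array([.4707,-.26])
print("t",st["clock"],"tcp",p.round(4),"head",np.degrees(2*np.arctan2(q[2],q[1]))-180,"tip est",tip.round(4),"lateral(+x)",(a@np.array([.9998,.021])).round(4),"F",st["force"].round(1),"w",st["grip_width"])
for c in("top","side"):
    im=snap(c,f"{n}_{c}.png");print(c,"tip proj",proj(cam(c),tip).round(1))
np.save(n+".npy",st,allow_pickle=True)
snap("wrist",n+"_wrist.png")
t=cv2.imread(f"pics/{n}_top.png");s=cv2.imread(f"pics/{n}_side.png")
o=np.hstack([cv2.resize(t[170:230,310:410],(400,240),interpolation=cv2.INTER_CUBIC),cv2.resize(s[250:370,240:400],(400,300),interpolation=cv2.INTER_CUBIC)[:240]]) if 0 else None
cv2.imwrite(f"pics/{n}_c.png",np.hstack([cv2.resize(t[165:240,320:410],(400,333),interpolation=cv2.INTER_CUBIC),cv2.resize(s[280:370,290:398],(400,333),interpolation=cv2.INTER_CUBIC)]))
E
python3 chk.py a1
```

```text
t 7.2667 tcp [ 0.4675 -0.1072  0.108 ] head -88.81438973306875 tip est [ 0.4706 -0.2571  0.087 ] lateral(+x) -0.0 F [-0.  -0.  -3.4] w 0.02331337277462597
top tip proj [386.2 195.8]
side tip proj [357.3 318.3]
```

View pics/a1_c.png

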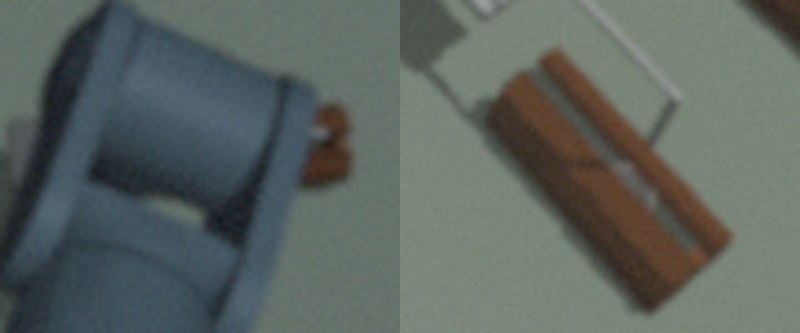

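View pics/a1_wrist.png

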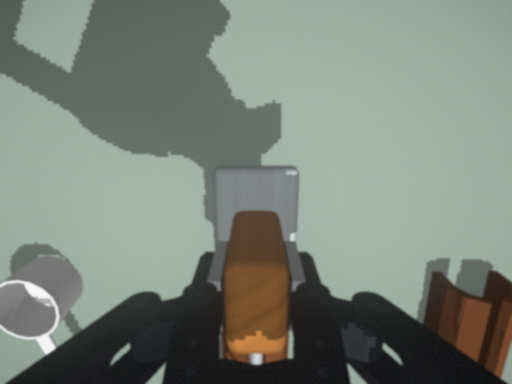

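View pics/a1_side.png

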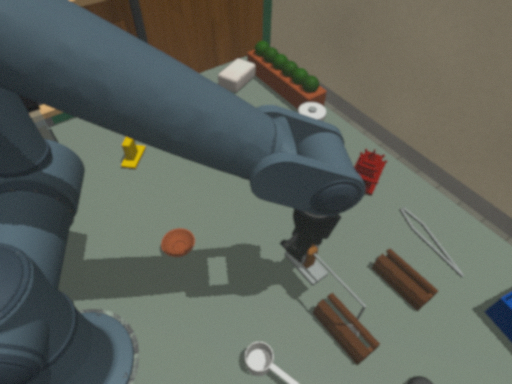

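```bash
python3 - <<'E'
from h import *
c=cam("side");im=cv2.imread("pics/a1_side.png")
o=cv2.resize(im[280:370,300:390],(600,600),interpolation=cv2.INTER_CUBIC);k=600/90
for y in np.arange(-.31,-.18,.02):
    for dx,col in((0,(0,255,0)),(-.009,(255,0,0)),(.009,(255,0,0))):
        X=[.4707-.021*(y+.26)+dx,y,.046];u,v=proj(c,X);cv2.circle(o,(int((u-300+.5)*k),int((v-280+.5)*k)),3,col,-1)
cv2.imwrite("pics/a1_o.png",o)
E
```

```text
(no output)
```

View pics/a1_o.png

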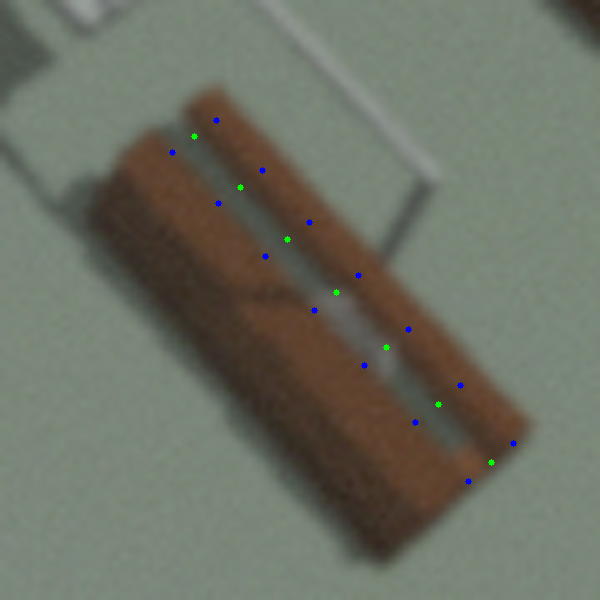

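Side view: the tip is seen at (358.0, 318.6) against a predicted (357.3, 318.3). The slot centreline projects onto the visible gap, so I'll lower the hook through it.

Emit:
move_arm --series '[[[0,0,-1.5],[0,0,0]],[[0,0,-3],[0,0,0]],[[0,0,-3.8],[0,0,0]],[[0,0,-4.4],[0,0,0]],[[0,0,-5],[0,0,0]],[[0,0,-5],[0,0,0]]]'

```text
clock: 7.92
tcp_pos: [0.4673, -0.1077, 0.0575]
tool_rot: [-0.001, 0.7, 0.714, -0.0]
force: [-0.8, -0.2, -3.1]
grip_width: 0.0235
```

```bash
python3 chk.py a2
```

```text
t 7.9167 tcp [ 0.4673 -0.1077  0.0575] head -88.84105376660756 tip est [ 0.4703 -0.2576  0.0366] lateral(+x) -0.0003 F [-0.8 -0.2 -3.1] w 0.023456049366281678
top tip proj [381.1 197. ]
side tip proj [351.7 328.4]
```

View pics/a2_c.png

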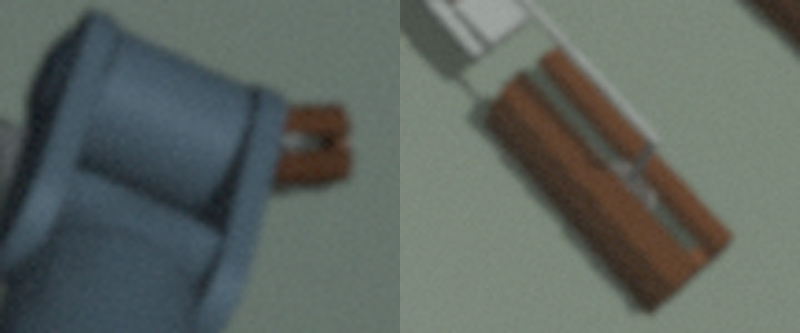

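The tip is in the slot with no contact force. Lowering it into the bowl.

Emit:
move_arm --series '[[[0,0,-0.7],[0,0,0]],[[0,0,-1.4],[0,0,0]],[[0,0,-2],[0,0,0]],[[0,0,-2.5],[0,0,0]],[[0,0,-2.5],[0,0,0]],[[0,0,-2.5],[0,0,0]]]'

```text
clock: 8.57
tcp_pos: [0.4675, -0.1079, 0.0328]
tool_rot: [-0.001, 0.7, 0.714, -0.0]
force: [0.0, -0.6, -3.0]
grip_width: 0.0232
```

```bash
python3 chk.py a3
```

```text
t 8.5667 tcp [ 0.4675 -0.1079  0.0328] head -88.85563501005258 tip est [ 0.4705 -0.2579  0.012 ] lateral(+x) -0.0002 F [ 0.  -0.6 -3. ] w 0.02324556440871522
top tip proj [378.8 197.5]
side tip proj [349.3 332.8]
```

View pics/a3_c.png

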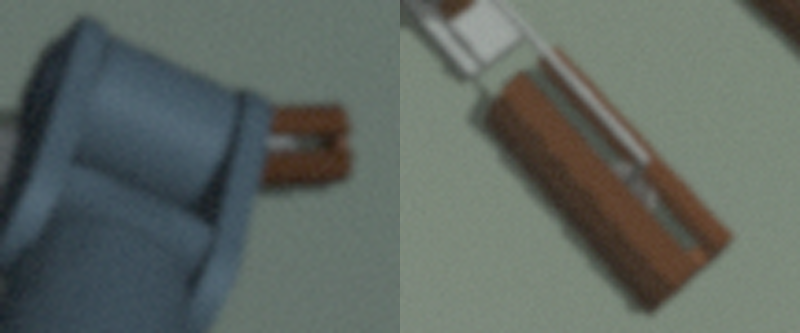

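Emit:
move_arm --series '[[[0,0.4,0],[0,0,0]],[[0,0.8,0],[0,0,0]],[[0,1.2,0],[0,0,0]],[[0,1.7,0],[0,0,0]],[[0,2.2,0],[0,0,0]],[[-0.1,2.7,0],[0,0,0]],[[-0.1,3.2,0],[0,0,0]],[[-0.1,3.5,0],[0,0,0]]]'

```text
clock: 9.38
tcp_pos: [0.4667, -0.0723, 0.0333]
tool_rot: [-0.0, 0.7, 0.714, -0.0]
force: [-1.0, 0.8, -2.5]
grip_width: 0.0232
```

```bash
python3 chk.py a4
```

```text
t 9.3833 tcp [ 0.4667 -0.0723  0.0333] head -88.82635968638606 tip est [ 0.4697 -0.2223  0.0125] lateral(+x) -0.0002 F [-1.   0.8 -2.5] w 0.023215207493392596
top tip proj [367.5 198. ]
side tip proj [336.8 318.8]
```

View pics/a4_c.png

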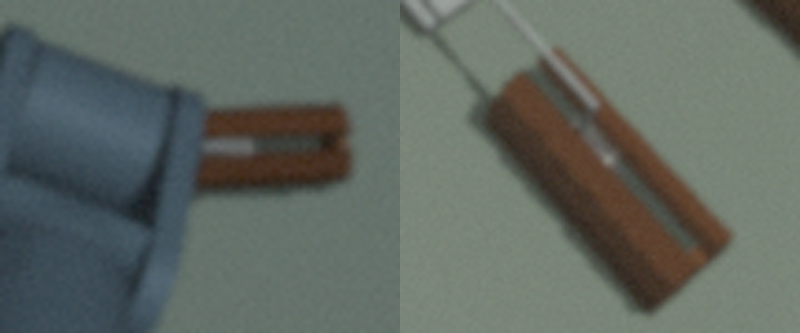

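The scoop follows: its far rim moved with the hook. Continuing the drag out of the mouth.

Emit:
move_arm --series '[[[0,0.5,0],[0,0,0]],[[0,1.1,0],[0,0,0]],[[0,1.7,0],[0,0,0]],[[0,2.3,0],[0,0,0]],[[-0.1,2.9,0],[0,0,0]],[[-0.1,3.5,0],[0,0,0]],[[-0.1,4.1,0],[0,0,0]],[[-0.1,4.7,0],[0,0,0]]]'

```text
clock: 10.2
tcp_pos: [0.4658, -0.0254, 0.0334]
tool_rot: [-0.0, 0.7, 0.714, -0.0]
force: [1.1, 0.3, -2.6]
grip_width: 0.0232
```

Emit:
move_arm --series '[[[0,0.6,0],[0,0,0]],[[0,1.2,0],[0,0,0]],[[0,1.8,0],[0,0,0]],[[0,2.4,0],[0,0,0]],[[-0.1,3.0,0],[0,0,0]],[[-0.1,3.6,0],[0,0,0]],[[-0.1,4.2,0],[0,0,0]],[[-0.1,4.7,0],[0,0,0]]]'

```text
clock: 10.87
tcp_pos: [0.4649, 0.0216, 0.0334]
tool_rot: [-0.0, 0.7, 0.714, 0.0]
force: [0.5, 0.4, -2.7]
grip_width: 0.0235
```

```bash
python3 chk.py a5; python3 - <<'E'
import cv2,numpy as np
s=cv2.imread("pics/a5_side.png");t=cv2.imread("pics/a5_top.png")
cv2.imwrite("pics/a5_d.png",np.hstack([cv2.resize(s[225:365,255:395],(400,400),interpolation=cv2.INTER_CUBIC),cv2.resize(t[150:250,300:400],(400,400),interpolation=cv2.INTER_CUBIC)]))
E
```

```text
t 10.8667 tcp [0.4649 0.0216 0.0334] head -88.84770894159385 tip est [ 0.4679 -0.1284  0.0126] lateral(+x) -0.0001 F [ 0.5  0.4 -2.7] w 0.023529459432767807
top tip proj [337.7 199.4]
side tip proj [306.6 284.9]
```

View pics/a5_d.png

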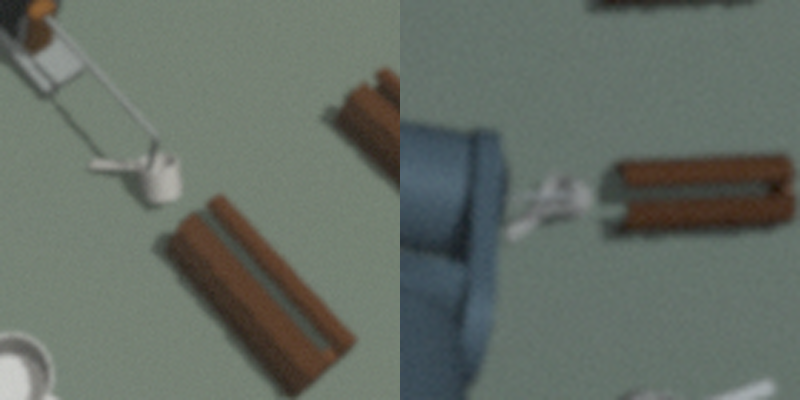

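The scoop is out and upright, its handle swung a little sideways, and the bowl clears the mouth. I'll back the tip off the wall and lift straight up.

Emit:
move_arm --series '[[[0,-0.3,0],[0,0,0]],[[0,-0.6,0],[0,0,0]],[[0,-0.6,0],[0,0,0]],[[0,-0.6,0.8],[0,0,0]],[[0,-0.6,1.8],[0,0,0]],[[0,-0.6,3.5],[0,0,0]],[[0,-0.6,5.5],[0,0,0]],[[0,-0.6,7.5],[0,0,0]]]'

```text
clock: 11.68
tcp_pos: [0.4649, 0.0149, 0.1101]
tool_rot: [0.0, 0.7, 0.714, 0.0]
force: [0.5, -0.8, -3.0]
grip_width: 0.0234
```

```bash
python3 chk.py a6; python3 - <<'E'
import cv2,numpy as np
s=cv2.imread("pics/a6_side.png");t=cv2.imread("pics/a6_top.png")
cv2.imwrite("pics/a6_d.png",np.hstack([cv2.resize(s[225:365,255:395],(400,400),interpolation=cv2.INTER_CUBIC),cv2.resize(t[150:250,300:400],(400,400),interpolation=cv2.INTER_CUBIC)]))
E
```

```text
t 11.6833 tcp [0.4649 0.0149 0.1101] head -88.86391413212257 tip est [ 0.4678 -0.1351  0.0893] lateral(+x) -0.0002 F [ 0.5 -0.8 -3. ] w 0.02340379264832533
top tip proj [345.1 197.8]
side tip proj [313.2 270.3]
```

View pics/a6_d.png

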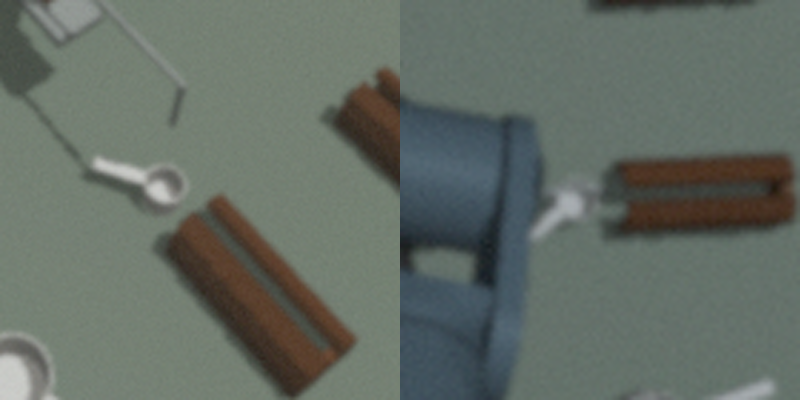

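The scoop stands bowl-up and free at about (165,187) in the crop, and the hook is clear above it. Taking the pick back to open ledge.

Emit:
move_arm --series '[[[0,3,0],[0,0,0]],[[0,6,0],[0,0,0]],[[0,9,0],[0,0,0]],[[0,12,0],[0,0,0]],[[0,15,0],[0,0,0]],[[0,18,0],[0,0,0]],[[0,20.5,0],[0,0,0]],[[0,22,0],[0,0,0]]]'

```text
clock: 12.5
tcp_pos: [0.4636, 0.237, 0.1069]
tool_rot: [-0.001, 0.699, 0.715, -0.001]
force: [0.3, -0.2, -2.8]
grip_width: 0.0234
```

Emit:
move_arm --series '[[[0,0,0],[0,0,0]],[[0,0,-2],[0,0,0]],[[0,0,-4],[0,0,0]],[[0,0,-6],[0,0,0]],[[0,0,-7],[0,0,0]],[[0,0,-7.5],[0,0,0]],[[0,0,-7.9],[0,0,0]],[[0,0,-7.9],[0,0,0]]]'

```text
clock: 13.17
tcp_pos: [0.4653, 0.2347, 0.0297]
tool_rot: [0.0, 0.7, 0.714, -0.0]
force: [-0.2, -0.1, -2.6]
grip_width: 0.0239
```

```bash
python3 chk.py a7
```

```text
t 13.1667 tcp [0.4653 0.2347 0.0297] head -88.87170353388318 tip est [0.4682 0.0847 0.0089] lateral(+x) 0.0048 F [-0.2 -0.1 -2.6] w 0.023922448426052807
top tip proj [269.8 201.1]
side tip proj [251.1 221.1]
```

View pics/a7_side.png

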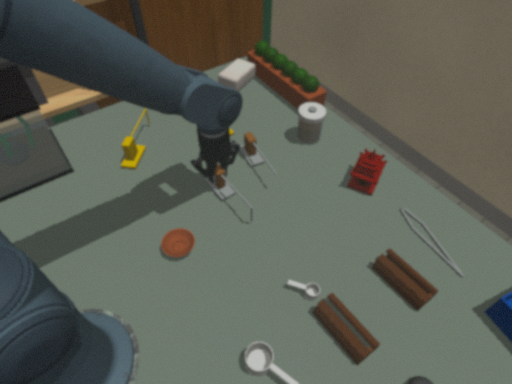

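Emit:
move_arm --series '[[[0,0,-0.1],[0,0,0]],[[0,0,-0.1],[0,0,0]],[[0,0,-0.1],[0,0,0]]]'

```text
clock: 13.57
tcp_pos: [0.4653, 0.235, 0.0288]
tool_rot: [0.0, 0.7, 0.714, 0.0]
force: [0.4, 0.1, -1.8]
grip_width: 0.0232
```

Emit:
move_arm --series '[[[0,0,0],[0,0,0]],[[0,0,0],[0,0,0]],[[0,0,0],[0,0,0]],[[0,0,0],[0,0,0]],[[0,0,0],[0,0,0]],[[0,0,0],[0,0,0]],[[0,0,0],[0,0,0]],[[0,0,0],[0,0,0]]]' --claw 1

```text
clock: 14.23
tcp_pos: [0.4649, 0.2349, 0.0284]
tool_rot: [-0.0, 0.7, 0.714, -0.0]
force: [-0.9, 0.4, 0.3]
grip_width: 0.0851
```

Emit:
move_arm --series '[[[0,0,1],[0,0,0]],[[0,0,2.5],[0,0,0]],[[0,0,5],[0,0,0]],[[0,0,8],[0,0,0]],[[0,1,11],[0,0,0]],[[0,4,14],[0,0,0]],[[0,7,17],[0,0,0]],[[0,7,17],[0,0,0]]]'

```text
clock: 14.9
tcp_pos: [0.4681, 0.3095, 0.2068]
tool_rot: [0.002, 0.699, 0.715, 0.007]
force: [0.6, 0.9, -0.2]
grip_width: 0.0854
```

```bash
python3 chk.py a8;python3 - <<'E'
from h import *
s=cv2.imread("pics/a8_side.png");t=cv2.imread("pics/a8_top.png")
cv2.imwrite("pics/a8_d.png",np.hstack([cv2.resize(s[150:370,200:390],(345,400),interpolation=cv2.INTER_CUBIC),cv2.resize(t[150:250,180:290],(440,400),interpolation=cv2.INTER_CUBIC)]))
for n,im,b in(("side",s,(280,325,275,305)),("top",t,(320,355,185,215))):
    g=im.astype(int);m=(g.min(2)>140);m[:, :b[0]]=0;m[:,b[1]:]=0;m[:b[2]]=0;m[b[3]:]=0
    p=np.argwhere(m)[:,::-1];print(n,len(p));c=cam(n)
    X=np.array([onz(c,u,v,.026)[:2] for u,v in p]);print(X.min(0),X.max(0))
E
```

```text
t 14.9 tcp [0.4681 0.3095 0.2068] head -88.6743043459023 tip est [0.4718 0.1597 0.1851] lateral(+x) 0.0099 F [ 0.6  0.9 -0.2] w 0.08537360723988525
top tip proj [243.9 196.8]
side tip proj [233.2 151.9]
side 131
[ 0.43230076 -0.15790668] [ 0.4655989  -0.10152504]
top 62
[ 0.43470763 -0.14538481] [ 0.4742692  -0.10364483]
```

View pics/a8_d.png

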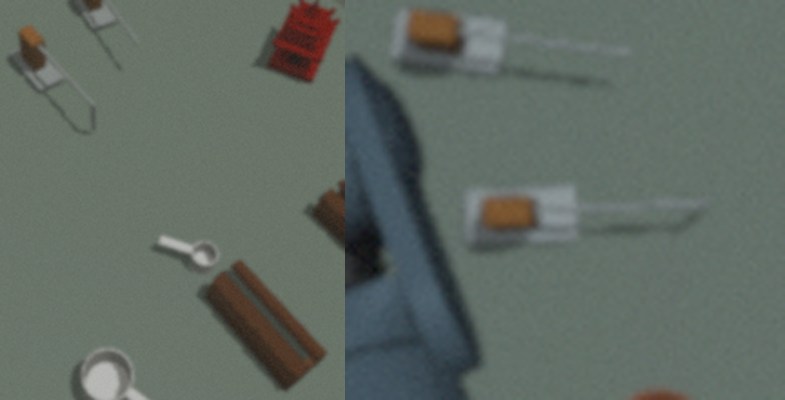

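View pics/a8_top.png

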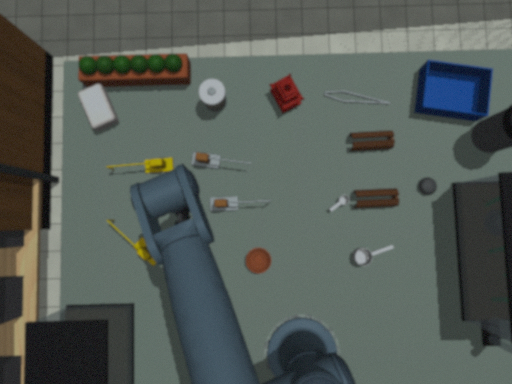

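View pics/a8_wrist.png

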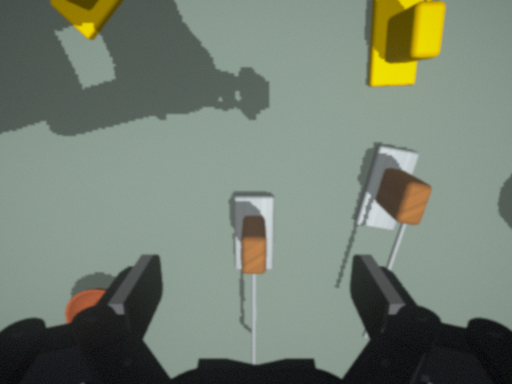

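The pick stands upright on open ledge. The scoop is bowl-up with its rear rim at y≈-0.158, so its centre is about 38 mm beyond the mouth. Handing in.

```bash
python3 -c "
from cell import ctrl
print(ctrl.finish_job())"
```

```text
the job is handed in; nothing more can be done
None
```

I gripped the hooked pick by its wooden grip and lowered the hook through the slot of the cave holding the scoop. I then dragged the scoop out by the inside of its bowl, lifted the hook clear, stood the pick on open ledge and handed in at about 15 s. No verdict was reported.

**Last checks:**
- **Scoop:** it stands bowl-up, its bowl centre about 38 mm beyond the mouth (16 mm needed). That figure rests on the side camera's rear rim at y≈-0.158; the top camera put it at -0.145, farther out. The handle swung sideways once the scoop was out.
- **Pick:** it stands upright on its foot. The hook tip, placed from the arm's pose at release, is over 20 cm from both the scoop and the cave. The fingers never came near the scoop.
- **Forces:** readings never rose above about 5 N.

**Disagreements:**
- The slot looked about 10 mm wide in the wrist view, not the stated 18 mm. I aimed for its middle, and the hook went in without contact.
- My first top-view estimate of the pick's heading was about 4° off, and I corrected it from the wrist view before grasping.

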